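# Hold the screw feeder's cover at the refill line

## Robot

A 7-joint arm with a two-finger parallel gripper is mounted at the origin on the work surface. World frame = base frame: x ahead of the robot, y to its left, z up, the work surface at z = 0. Lengths are in m, angles in rad, forces in N, time in s.
With the tool pointing down it reaches from about 0.425 to 0.925 m from the base axis. Payload 6.8 kg.
Tool frame: the origin (TCP) lies between the finger pads, 19 mm behind the fingertips; this is the grasp point; z points along the fingers, y is the line along which they close (so a half turn about z gives the same grasp; the last joint's range is limited). The gripper opens to 85 mm and grips with 20 to 120 N. Pads are 22 mm wide; open, the fingers measure 114 mm over their backs; the gripper's body (76 mm by 85 mm) begins 54 mm behind the grasp point. The pads swing forward as they close: fully open they stand 13 mm farther back than shut.
Start: joints at [1.213, 0.477, 0.022, 1.555, -0.011, 1.109, -0.083], TCP at [0.167, -0.654, 0.25] pointing down, gripper open.
Joint ranges: [-2.96, 2.96], [-0.34, 2.1], [-1.41, 1.46], [0.24, 2.44], [-1.37, 4.51], [0.17, 1.92], [-2.96, 2.96]. Speed limits (rad/s): [2.39, 2.39, 3.14, 3.14, 3.14, 3.14, 3.14].

## Interface

Orientations are given as a unit quaternion [w, x, y, z].
In Python, from station import bot, cams, job gives the robot as it stands (bot), with the cameras (cams) and the job (job).
- The arm moves only by the tool drive_effector, called after ">>>" in YAML: its name, and indented under it one key for each argument. Schema: {"type":"object","properties":{"steps":{"type":"array","items":{"type":"number"},"minItems":5,"maxItems":100},"grip_n":{"type":"number"},"only":{"type":"string"},"quiet":{"type":"boolean"},"lines":{"type":"string"}},"required":["steps"],"additionalProperties":false}. steps is one flat list of numbers that holds 1 to 20 rows one after another, with no inner brackets; each row has 5 numbers: dx, dy, dz in shares of the most that a row can go, 1 being 50 mm, then a turn about the tool's z in fractions of the full range, 1 being 4 rad, then the opening from 0.0 (shut) to 1.0 (fully open); each row shifts and turns the commanded pose from where the row before left it, along the tool's axes as they then stand; what a row does not reach is not made up. A row lasts 1/10 s, in which the tool goes at most 0.05 m and 0.15 rad, less where a joint would pass 70% of its speed; a pose out of reach is approached as far as the arm can. The fingers move at their own pace and stop on an object; grip_n is the grip in N (left out, the last holds). Time passes only in rows, so rows that do not move let the fingers close. The tool returns the time, the measured TCP pose, the force, the opening and the grip force at its end. only (a regular expression) keeps the lines of the reply that match it, lines (a string "A,B") keeps lines A to B, and quiet returns only ok. Input that does not fit is refused with a message, and nothing moves.
- bot.get_obs(): the state, without advancing time (a new reading comes with each control period).
- cams.read_camera(name): name is "scene" or "side" or "wrist"; returns the picture (384x512x3 uint8, blue, green, red); there is no depth.
- cams.camera_info(name): a dict with "vertical_fov" (degrees; the focal length in pixels is half the picture's height over the tangent of half this angle, whatever the lens; pixels are square), "cx", "cy" (the principal point, pixels), "view" (4x4, takes a point from world to camera coordinates); the wrist camera has in their place "hand_eye" (4x4, takes a point from camera to tool coordinates, whose origin is the TCP and whose axes are the flange's). Camera axes: x right, y up, looking along -z (the intrinsics and any distortion apply to the point x, -y, -z); pixel columns grow to the right and rows downward; lengths in m; the calibration is good to about 2 mm. A picture is of the moment at which its call begins: read the wrist's pose just before it. camera_info takes no time and is no camera call.
- job.hand_in(): hands the job in; it is judged then, once.
The state is a dict: "t": time; "q": joint angles; "joint_vel": joint speeds; "joint_torque": joint torques, N m; "eef_pos": TCP position; "tool_rot": TCP orientation; "contact_force": force on the tool from outside, world axes, zero at the start; "torque": the same for the moment, N m; "gripper_width": opening from 0.0 (shut) to 1.0 (fully open); "grasp_force": force on a finger pad.
Only numpy, scipy, OpenCV 4.12 (cv2) and the standard library are available. Lean on these libraries where they do the work, as an engineer would, in place of code of your own. Each camera call takes 0.05 s, during which the arm holds its last target. There are 200 camera calls.

## Task

I am about to top up the screw feeder: take the white refill bottle off its hook and stand it upright in the empty shallow black tray without dropping it. Then lift the feeder's sprung cover by its steel bow handle to the long refill line at 35 degrees and finish while still holding it there, because it springs shut when let go. Never open the cover as far as the upper stop line at 50 degrees, where its switch shuts the feeder down, and leave everything else on the bench where it is.

Things in the scene. Friction and masses are not known exactly. Their poses are not given: they have to be found in the camera images.
- bottle: Small closed white bottle, black cap with a rigid upright loop, 0.17-0.33 kg. Origin: centre of underside. 52 mm diameter; cap 44 mm diameter, 74-94 mm high; loop 94-150 mm, flat in the bottle's y-z plane: 38 mm wide (y), 10 thick (x), window 26 wide, from 94 to 142 mm high. Hangs by the loop's top bar on either of the two hooks, underside 97 mm above the bench.
- bottle_loop (a point): Middle of the bottle's loop, 120 mm above its underside: grip here from above, across the 38 mm width (bottle's y), one finger each side of the hook. The hook's axis then passes 18 mm above this point, its upturned end reaches 32 mm above.
- hanger: Fixed stand: post 265 mm high, crossbar (along y), two level hooks of 8 mm bar at y = +70 and -70 mm pointing to its -x, axis 235 mm high, tip 107 mm ahead of the post's axis, upturned to 249 mm. Origin under the post. Loop hangs at x = -80. To free it raise it 10 to 40 mm (25 is best; more jams the cap on the hook), then out 30 mm or more to -x. Other hook: roll of tape.
- tray: Empty shallow black tray, fixed, 120 (x) x 130 (y) x 28 mm, walls and floor 4 mm. Origin: centre of its underside on the bench; the inner floor is 4 mm above it.
- feeder: Screw feeder, fixed: grey case 190 (x) x 130 (y) mm; low front deck at -x 82 mm high with a 10 mm rail on it; behind it the hopper, 136 mm high, under the cover. Thin aluminium quadrant plates on both sides (137 mm apart, up to 217 mm high) carry the engraved angle lines. Origin: centre of its underside; front and handle to -x.
- feeder_hinge (a point): Middle of the cover's hinge axis, which runs along the feeder's y, 142 mm above the bench and 83 mm behind (+x of) the feeder's origin.
- cover (a joint): Cover angle in rad: 0 shut and level (its start), growing as the front rises. The long refill line is at 0.611 (35 degrees), the short thick stop line at 0.873 (50 degrees). A spring shuts it: 0.35 N m when shut plus 0.5 N m per rad, and 0.1 N m of weight: about 5 N at the handle at the refill line.
- cover_handle (a point): Middle of the steel bow handle's bar: round, 10 mm thick, 90 mm long along the feeder's y, 160 mm from the hinge axis; shut, 142 mm above the bench, 77 mm ahead (-x) of the feeder's origin. 35 mm clear of the cover's edge, 50 mm above the rail: pinch it from above, a finger before and a finger behind it, opened to about 34 mm. It turns in the fingers as the cover rises.

How it is judged:
On the way, in this order (a step that is already met when the one before it is completed fails the run):
1. the bottle is lifted off its hook and held clear in front of it (x of bottle_loop in the frame of hanger below -0.115 m and contact force between bottle and the fingers above 0.5 N and contact force between bottle and hanger below 0.1 N and height (world z) of bottle above 0.05 m), for 0.1 s.
2. the bottle stands upright and released in the tray (x of bottle in the frame of tray between -0.045 and 0.045 m and y of bottle in the frame of tray between -0.05 and 0.05 m and height (world z) of bottle below 0.009 m and angle between bottle's own z axis and vertical below 0.1 rad and linear speed of bottle below 0.03 m/s and contact force between bottle and the fingers below 0.05 N), for 0.2 s.
3. the cover is held by its handle at the refill line (value of joint cover between 0.541 and 0.681 rad and contact force between cover and the fingers above 1 N and distance between the grasp point and cover_handle below 0.065 m), for 0.2 s.
At the end, for the whole second after the job is handed in: The fingers, at the handle, hold the cover still within 4 degrees of the 35 degree refill line (more than 1 N on the cover, TCP within 65 mm of the handle bar's middle), and the bottle stands upright (within 6 degrees) on the floor of the shallow tray, at rest (all of step 3 and velocity of joint cover between -0.05 and 0.05 rad/s and contact force between cover and bottle below 0.1 N and x of bottle in the frame of tray between -0.045 and 0.045 m and y of bottle in the frame of tray between -0.05 and 0.05 m and height (world z) of bottle below 0.009 m and angle between bottle's own z axis and vertical below 0.1 rad and linear speed of bottle below 0.03 m/s); the arm keeps its last pose, push and grip.
It fails at once if the cover is opened to the stop line (50 degrees) (value of joint cover above 0.873 rad).
It fails at once if the bottle is dropped (contact force between bottle and anything else below 0.02 N and linear speed of bottle above 0.6 m/s).
It fails at once if a bystander is moved by more than 3 cm (distance of any of tape, device, bin_a, bin_b, solvent, bitblock, tweezers from where it was at the start of the episode above 0.03 m).
It also fails if it takes over 56 s, if anything falls off the work surface, if the arm or the gripper's body presses on something with over 40 N, if the wrist force passes 120 N, or if a joint passes its speed limit or range.

## Working session

There is one attempt and no reset: what is moved stays moved. The work goes in short steps, Python scripts to look and compute and a tool call to move; the robot and the scene stay as the last step left them, time stands still between calls to the robot, and variables do not carry over. Pictures are saved under pics/ and viewed, at most 10 in all, crops included, and the job is handed in when it is done.

```bash
ls; mkdir -p pics
```

Run:
```python
from station import bot, cams, job
import cv2,json,numpy as np
o=bot.get_obs();print(o)
for n in("scene","side","wrist"):
    im=cams.read_camera(n);cv2.imwrite(f"pics/{n}0.png",im)
    print(n,{k:(np.round(v,4).tolist() if not isinstance(v,str) else v) for k,v in cams.camera_info(n).items()})
```

```text
pics
station.py
{'t': 0.0, 'q': array([ 1.2129204 ,  0.47778046,  0.02233379,  1.55644155, -0.0115163 ,
        1.10926314, -0.08308678]), 'joint_vel': array([ 0.00066401, -0.00165411, -0.00058041, -0.00011363,  0.00097574,
       -0.000837  ,  0.00018095]), 'joint_torque': array([-1.17380412e-03, -5.96452904e+01,  1.60788663e+00, -2.81197894e+01,
        1.24062819e-02,  9.52763774e-03, -1.40285181e-05]), 'eef_pos': array([ 0.16671438, -0.65352864,  0.2490429 ]), 'tool_rot': array([-8.66620551e-04,  9.92209191e-01,  1.24579863e-01, -1.65704679e-04]), 'contact_force': array([ 0.52380798, -0.46693232, -0.17504843]), 'torque': array([0.01657741, 0.03933289, 0.03181199]), 'grasp_force': 0.0, 'gripper_width': 1.002516249967806}
scene {'vertical_fov': 57.0604, 'cx': 259.1306, 'cy': 197.5159, 'view': [[-0.9232, 0.384, 0.0155, 0.5659], [-0.302, -0.7499, 0.5886, 0.0843], [0.2377, 0.5388, 0.8082, -1.0539], [0.0, 0.0, 0.0, 1.0]]}
side {'vertical_fov': 53.6913, 'cx': 254.7155, 'cy': 195.4556, 'view': [[-0.9571, -0.2891, -0.0203, 0.5942], [0.1468, -0.5438, 0.8263, -0.2103], [-0.2499, 0.7878, 0.5629, -0.928], [0.0, 0.0, 0.0, 1.0]]}
wrist {'vertical_fov': 68.7054, 'cx': 255.5854, 'cy': 190.5449, 'hand_eye': [[0.0005, 0.9491, 0.3151, 0.081], [1.0, -0.0011, 0.0017, -0.0002], [0.0019, 0.3151, -0.9491, -0.124], [0.0, 0.0, 0.0, 1.0]]}
```

View pics/scene0.png

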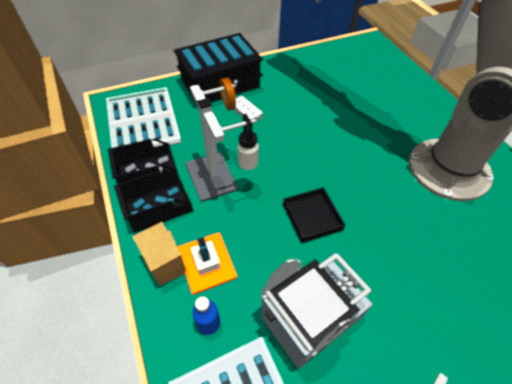

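View pics/side0.png

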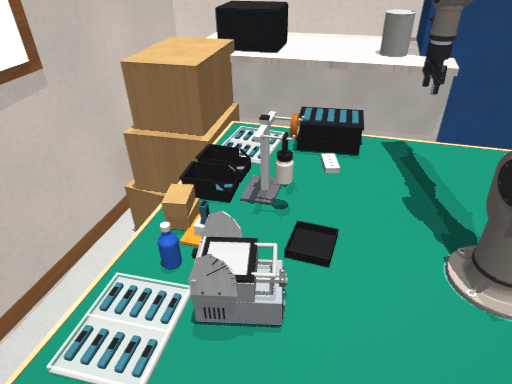

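The scene view shows the bottle hanging at about (248,150), the tray at (314,214) and the feeder at (315,310), with its handle facing the robot at about (345,278). In the side view they are at (285,165), (312,243) and (240,280). I'll zoom in next to get accurate points.

Run:
```python
import cv2,numpy as np
def t(n,x,y):
    c=cv2.resize(cv2.imread(f"pics/{n}0.png")[y:y+100,x:x+133],(400,300),interpolation=cv2.INTER_CUBIC)
    for k in range(0,133,20): cv2.putText(c,str(x+k),(3*k,8),0,.3,(0,0,255),1);cv2.line(c,(3*k,10),(3*k,14),(0,0,255),1)
    for k in range(20,100,20): cv2.putText(c,str(y+k),(0,3*k),0,.3,(0,0,255),1);cv2.line(c,(20,3*k),(25,3*k),(0,0,255),1)
    return c
cv2.imwrite("pics/c1.png",np.vstack([np.hstack([t("scene",165,80),t("scene",255,250)]),np.hstack([t("side",230,105),t("side",180,220)])]))
```

```text
(no output)
```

View pics/c1.png

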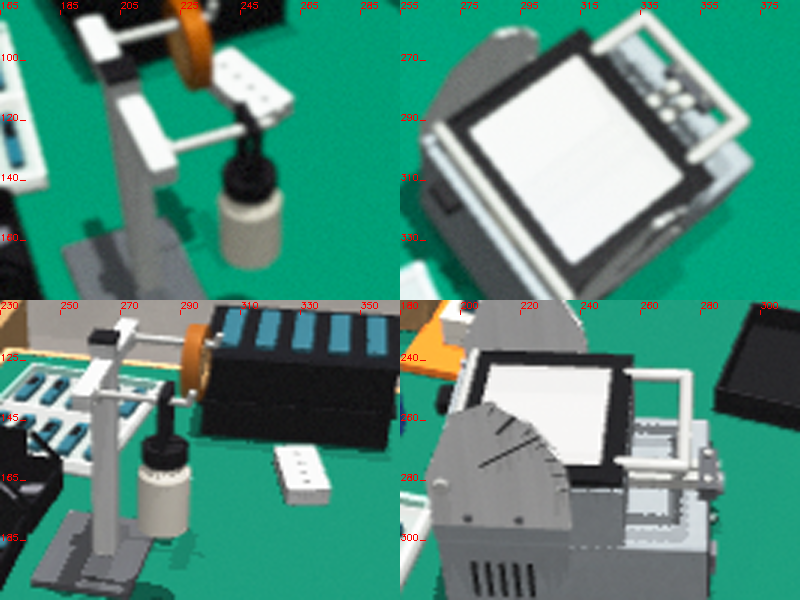

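The crops show the hook running in scene from (222,130) to its tip at (261,119), and in side from (262,135) to (293,139). The loop is edge-on to the hook. The handle bar's ends are at scene (336.7,255) and (370,290.7), and side (275.7,244.3) and (275.7,275). I'll triangulate from these.

Create h.py:
```python
import numpy as np,cv2
from station import bot, cams, job
def ray(n,p,T=None):
    i=cams.camera_info(n);f=192/np.tan(np.radians(i["vertical_fov"])/2)
    d=np.array([(p[0]-i["cx"])/f,-(p[1]-i["cy"])/f,-1])
    M=np.linalg.inv(np.array(i["view"])) if T is None else T@np.array(i["hand_eye"])
    return M[:3,3],M[:3,:3]@d
def plane(n,p,z,T=None):
    o,d=ray(n,p,T);return o+d*(z-o[2])/d[2]
def tri(*r):
    A=0;b=0
    for o,d in r:
        d=d/np.linalg.norm(d);P=np.eye(3)-np.outer(d,d);A=A+P;b=b+P@o
    x=np.linalg.solve(A,b)
    return x,[1e3*np.linalg.norm(np.cross(x-o,d/np.linalg.norm(d))) for o,d in r]
```

Run:
```python
from h import *
np.set_printoptions(precision=4,suppress=True)
def two(nm,a,b,z):
    x,e=tri(ray("scene",a),ray("side",b));print(nm,x,np.round(e,1),"planes",plane("scene",a,z)[:2],plane("side",b,z)[:2])
two("hookbase",(222,130),(262,135),.235)
two("hooktip",(260.5,119.5),(293,138.5),.235)
two("cap",(248.3,140),(285.3,156.7),.181)
two("looptop",(247,115.5),(285.5,132.5),.245)
two("barA",(336.7,255),(275.7,244.3),.142)
two("barB",(370,290.7),(275.7,275),.142)
for n,(x0,y0,x1,y1) in {"scene":(270,180,355,250),"side":(278,215,350,272)}.items():
    im=cv2.imread(f"pics/{n}0.png")[y0:y1,x0:x1]
    m=(im.max(2)<60).astype(np.uint8)
    cs=max(cv2.findContours(m,0,2)[0],key=cv2.contourArea)
    q=cv2.approxPolyDP(cv2.convexHull(cs),4,True)[:,0]+[x0,y0]
    print(n,q.tolist(),[plane(n,p,.028)[:2] for p in q])
# bottle body: bright
for n,(x0,y0,x1,y1) in {"scene":(233,140,263,175),"side":(270,155,300,190)}.items():
    im=cv2.imread(f"pics/{n}0.png")[y0:y1,x0:x1]
    m=((im[:,:,2]>120)).astype(np.uint8)
    cs=max(cv2.findContours(m,0,2)[0],key=cv2.contourArea);print(n,np.array(cv2.boundingRect(cs))+[x0,y0,0,0])
```

```text
hookbase [ 0.6418 -0.1559  0.2444] [0.7 0.7] planes [ 0.6396 -0.1648] [ 0.6472 -0.1763]
hooktip [ 0.5509 -0.1517  0.2473] [0.5 0.5] planes [ 0.5449 -0.1651] [ 0.5559 -0.176 ]
cap [ 0.575  -0.1672  0.1783] [0.4 0.4] planes [ 0.5763 -0.1642] [ 0.5738 -0.1631]
looptop [ 0.5767 -0.1693  0.2539] [0.2 0.2] planes [ 0.5731 -0.1788] [ 0.5807 -0.1885]
barA [0.5171 0.1747 0.1468] [0.5 0.5] planes [0.5154 0.1733] [0.5181 0.1688]
barB [0.495  0.264  0.1462] [1.3 1.3] planes [0.4942 0.264 ] [0.4953 0.2588]
scene [[322, 188], [343, 227], [302, 242], [284, 199]] [array([ 0.4009, -0.0619]), array([0.4114, 0.0685]), array([0.5275, 0.068 ]), array([ 0.5135, -0.0671])]
side [[297, 221], [337, 229], [328, 266], [284, 256]] [array([ 0.5138, -0.0699]), array([ 0.3988, -0.0638]), array([0.4033, 0.0875]), array([0.5167, 0.0819])]
scene [238 144  21  25]
side [270 160  24  24]
```

The manual's scale: shifts go in shares of 50 mm and turns go in shares of 4 rad. Converting my numbers, -0.0375 m is -0.75, 0.125 rad is 0.0313.

>>> drive_effector:
  steps: [0, 0, 0, 0.0313, 1, 0, 0, 0, 0.0313, 1, 0, 0, -0.75, 0, 1, 0, 0, -0.75, 0, 1, 0, 0, -0.75, 0, 1, 0, 0, -0.75, 0, 1]
  grip_n: 40

```text
t: 0.75
eef_pos: [0.1668, -0.6537, 0.4012]
tool_rot: [-0.0, 1.0, -0.0, -0.0]
contact_force: [0.2, -0.4, -0.5]
gripper_width: 1.004
grasp_force: 0.0
```

>>> drive_effector:
  steps: [0.44, -0.61, 0, 0, 1, 0.44, -0.61, 0, 0, 1, 0.44, -0.61, 0, 0, 1, 0.44, -0.61, 0, 0, 1, 0.44, -0.61, 0, 0, 1, 0.44, -0.61, 0, 0, 1, 0.44, -0.61, 0, 0, 1, 0.44, -0.61, 0, 0, 1, 0.44, -0.61, 0, 0, 1, 0.44, -0.61, 0, 0, 1, 0.44, -0.61, 0, 0, 1, 0.44, -0.61, 0, 0, 1, 0.44, -0.61, 0, 0, 1, 0.44, -0.61, 0, 0, 1, 0.44, -0.61, 0, 0, 1, 0.44, -0.61, 0, 0, 1, 0, 0, 0, 0, 1, 0, 0, 0, 0, 1]

```text
t: 2.55
eef_pos: [0.5191, -0.1655, 0.3996]
tool_rot: [-0.0, 1.0, 0.001, -0.0]
contact_force: [-0.0, -0.7, 0.7]
gripper_width: 1.004
grasp_force: 0.0
```

Add to h.py:
```python
from scipy.spatial.transform import Rotation as R
def pose():
    o=bot.get_obs();T=np.eye(4);q=o["tool_rot"];T[:3,:3]=R.from_quat([q[1],q[2],q[3],q[0]]).as_matrix();T[:3,3]=o["eef_pos"];return T
```

Run:
```python
from h import *
T=pose();im=cams.read_camera("wrist");cv2.imwrite("pics/w1.png",im);np.save("T1.npy",T);print(T.round(4))
```

```text
[[ 1.000e+00  1.800e-03 -9.000e-04  5.191e-01]
 [ 1.800e-03 -1.000e+00  1.000e-04 -1.655e-01]
 [-9.000e-04 -1.000e-04 -1.000e+00  3.996e-01]
 [ 0.000e+00  0.000e+00  0.000e+00  1.000e+00]]
```

View pics/w1.png

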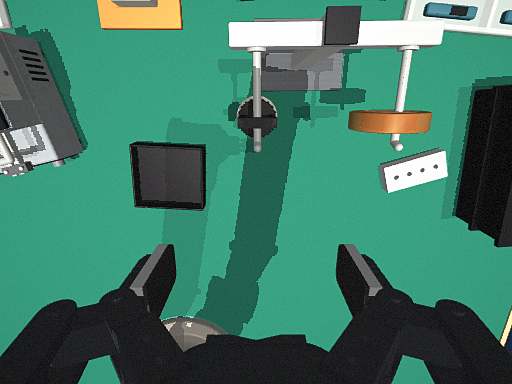

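The wrist view shows the hook from (257,50) to its tip at (257,148) and the loop bar at about (257.5,121). The tray's rim corners are about (131,142), (206,145), (205,209) and (134,207).

Run:
```python
from h import *
np.set_printoptions(precision=4,suppress=True)
T=np.load("T1.npy")
P=lambda p,z:plane("wrist",p,z,T)[:2]
for nm,p,z in [("base",(257,52),.235),("tip",(257,148),.242),("loop",(257.5,121),.245),("loopL",(238,121),.245),("loopR",(277,121),.245),("hook2 base",(408,48),.235),("hook2 tip",(397,146),.242)]+[("tray",p,.028) for p in[(131,142),(206,145),(205,209),(134,207)]]: print(nm,P(p,z))
x,e=tri(ray("scene",(247,115.5)),ray("side",(285.5,132.5)),ray("wrist",(257.5,121),T));print(x,e)
```

```text
base [ 0.6397 -0.1658]
tip [ 0.5514 -0.1661]
loop [ 0.578  -0.1665]
loopL [ 0.578  -0.1477]
loopR [ 0.5781 -0.1853]
hook2 base [ 0.6434 -0.3055]
hook2 tip [ 0.5537 -0.3065]
tray [0.5243 0.055 ]
tray [ 0.5194 -0.0768]
tray [ 0.3976 -0.0684]
tray [0.4013 0.0663]
[ 0.5775 -0.167   0.2553] [np.float64(0.4539885813145293), np.float64(1.428350001063884), np.float64(1.4670894593638575)]
```

Converted, 0.027 m is 0.54, 0.0197 m is 0.394.

>>> drive_effector:
  steps: [0.394, 0, 0, 0, 1, 0.394, 0, 0, 0, 1, 0.394, 0, 0, 0, 1, 0, 0.02, 0.4, 0, 0.8, 0, 0, 0.54, 0, 0.8, 0, 0, 0.54, 0, 0.8, 0, 0, 0.54, 0, 0.8, 0, 0, 0.54, 0, 0.8, 0, 0, 0.54, 0, 0.8, 0, 0, 0.512, 0, 0.8, 0, 0, 0, 0, 0.8, 0, 0, 0, 0, 0.8]
  grip_n: 40

```text
t: 3.8
eef_pos: [0.5776, -0.1685, 0.2198]
tool_rot: [0.0, 1.0, -0.001, -0.0]
contact_force: [-0.5, -0.1, 0.5]
gripper_width: 0.801
grasp_force: 0.0
```

>>> drive_effector:
  steps: [0, 0, 0, 0, 0.3, 0, 0, 0, 0, 0.3, 0, 0, 0, 0, 0.3, 0, 0, 0, 0, 0.3, 0, 0, 0, 0, 0.3, 0, 0, 0, 0, 0.3, 0, 0, 0, 0, 0.3]

```text
t: 4.5
eef_pos: [0.5791, -0.1674, 0.2211]
tool_rot: [0.0, 1.0, -0.0, 0.001]
contact_force: [-0.3, -0.8, 7.3]
gripper_width: 0.437
grasp_force: 40.8
```

>>> drive_effector:
  steps: [0, 0, -0.1, 0, 0.3, 0, 0, -0.2, 0, 0.3, 0, 0, -0.2, 0, 0.3, 0, 0, 0, 0, 0.3, 0, 0, 0, 0, 0.3]

```text
t: 5.0
eef_pos: [0.5782, -0.1672, 0.2448]
tool_rot: [0.0, 1.0, -0.0, 0.0]
contact_force: [-0.4, -0.1, -1.9]
gripper_width: 0.438
grasp_force: 40.3
```

Run:
```python
from h import *
T=pose();a=cams.read_camera("scene");b=cams.read_camera("side")
c=np.hstack([cv2.resize(i[y:y+130,x:x+130],(400,400),interpolation=2) for i,x,y in((a,180,60),(b,220,85))]);cv2.imwrite("pics/l.png",c)
```

```text
(no output)
```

View pics/l.png

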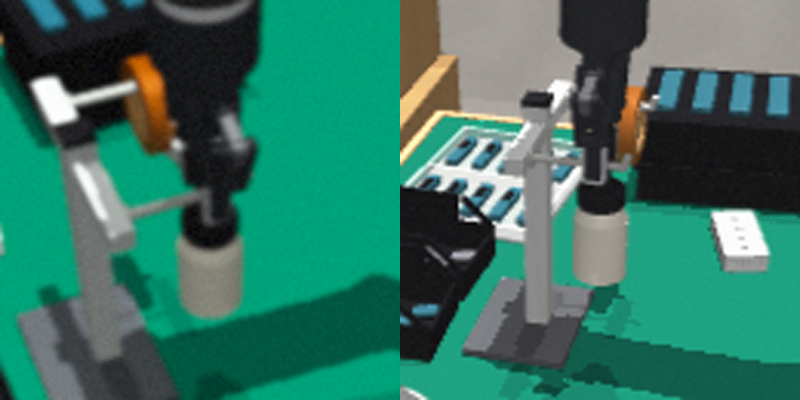

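The bottle hangs straight in the fingers, lifted 25 mm and free of the hook. Next I take it out and over the tray.

Converted, -0.014 m is -0.28, -0.013 m is -0.26.

>>> drive_effector:
  steps: [-0.14, 0, 0, 0, 0.3, -0.28, 0, 0, 0, 0.3, -0.28, 0, 0, 0, 0.3, -0.28, 0, 0, 0, 0.3, -0.28, 0, 0, 0, 0.3, -0.28, 0, 0, 0, 0.3, -0.28, 0, 0, 0, 0.3, -0.28, 0, 0, 0, 0.3, -0.26, 0, 0, 0, 0.3, 0, 0, 0, 0, 0.3, 0, 0, 0, 0, 0.3]

```text
t: 6.2
eef_pos: [0.4603, -0.1672, 0.2447]
tool_rot: [0.0, 1.0, -0.0, 0.0]
contact_force: [0.2, -0.1, -1.8]
gripper_width: 0.432
grasp_force: 40.2
```

>>> drive_effector:
  steps: [0, -0.2, 0, 0, 0.3, 0, -0.4, 0, 0, 0.3, 0, -0.4, 0, 0, 0.3, 0, -0.4, 0, 0, 0.3, 0, -0.4, 0, 0, 0.3, 0, -0.4, 0, 0, 0.3, 0, -0.4, 0, 0, 0.3, 0, -0.4, 0, 0, 0.3, 0, -0.2, 0, 0, 0.3, 0, -0.06, 0, 0, 0.3, 0, 0, 0, 0, 0.3, 0, 0, 0.2, 0, 0.3, 0, 0, 0.4, 0, 0.3, 0, 0, 0.4, 0, 0.3, 0, 0, 0.4, 0, 0.3, 0, 0, 0.4, 0, 0.3, 0, 0, 0.2, 0, 0.3, 0, 0, 0.08, 0, 0.3, 0, 0, 0, 0, 0.3, 0, 0, 0, 0, 0.3]

```text
t: 8.2
eef_pos: [0.4607, -0.0042, 0.141]
tool_rot: [0.0, 1.0, -0.0, 0.001]
contact_force: [0.3, -0.8, -2.0]
gripper_width: 0.436
grasp_force: 40.4
```

Run:
```python
from h import *
a=cams.read_camera("scene");b=cams.read_camera("side")
c=np.hstack([cv2.resize(i[y:y+130,x:x+130],(400,400),interpolation=2) for i,x,y in((a,250,130),(b,250,155))]);cv2.imwrite("pics/p.png",c)
```

```text
(no output)
```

View pics/p.png

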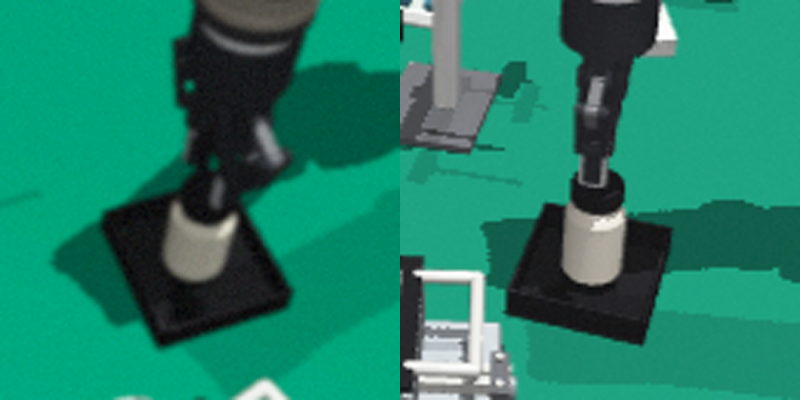

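The bottle is upright just above the middle of the tray. I'll lower it gently until it touches.

Converted, 0.004 m is 0.08, 0.003 m is 0.06.

>>> drive_effector:
  steps: [0, 0, 0.08, 0, 0.3, 0, 0, 0.06, 0, 0.3, 0, 0, 0.04, 0, 0.3, 0, 0, 0.04, 0, 0.3, 0, 0, 0, 0, 0.3, 0, 0, 0, 0, 0.3]

```text
t: 8.9
eef_pos: [0.4601, -0.0041, 0.1293]
tool_rot: [-0.0, 1.0, -0.0, -0.0]
contact_force: [-0.4, 0.1, -1.7]
gripper_width: 0.441
grasp_force: 40.5
```

Converted, 0.001 m is 0.02.

>>> drive_effector:
  steps: [0, 0, 0.02, 0, 0.3, 0, 0, 0.02, 0, 0.3, 0, 0, 0, 0, 0.3]

```text
t: 9.2
eef_pos: [0.4606, -0.004, 0.1284]
tool_rot: [0.0, 1.0, -0.0, 0.0]
contact_force: [-2.5, -0.7, 9.3]
gripper_width: 0.438
grasp_force: 41.7
```

>>> drive_effector:
  steps: [0, 0, 0.02, 0, 0.3, 0, 0, 0.02, 0, 0.3, 0, 0, 0, 0, 0.3]

```text
t: 9.5
eef_pos: [0.4618, -0.0039, 0.1283]
tool_rot: [0.001, 1.0, -0.0, 0.002]
contact_force: [-6.9, -0.4, 28.1]
gripper_width: 0.443
grasp_force: 43.8
```

Converted, -0.002 m is -0.04.

>>> drive_effector:
  steps: [0, 0, -0.04, 0, 0.3, 0, 0, 0, 0, 0.3, 0, 0, 0, 0, 0.48, 0, 0, 0, 0, 0.52, 0, 0, 0, 0, 0.6, 0, 0, 0, 0, 0.8, 0, 0, 0, 0, 0.8, 0, 0, 0, 0, 0.8]

```text
t: 10.3
eef_pos: [0.4601, -0.0041, 0.1273]
tool_rot: [0.0, 1.0, -0.0, -0.0]
contact_force: [-0.3, 0.1, 0.0]
gripper_width: 0.798
grasp_force: 0.0
```

>>> drive_effector:
  steps: [0, 0, -0.2, 0, 0.8, 0, 0, -0.4, 0, 0.8, 0, 0, -0.6, 0, 0.8, 0, 0, -0.6, 0, 0.8, 0, 0, -0.6, 0, 0.8, 0, 0, -0.6, 0, 0.8, 0, 0, -0.6, 0, 0.8, 0, 0, 0, 0, 0.8, 0, 0, 0, 0, 0.8]

```text
t: 11.2
eef_pos: [0.4602, -0.0041, 0.3083]
tool_rot: [0.0, 1.0, -0.0, 0.001]
contact_force: [0.0, -0.3, 0.1]
gripper_width: 0.798
grasp_force: 0.0
```

Run:
```python
from h import *
T=pose();np.save("T2.npy",T);w=cams.read_camera("wrist");a=cams.read_camera("scene");b=cams.read_camera("side")
for n,i in zip(("w2","s2","d2"),(w,a,b)): cv2.imwrite(f"pics/{n}.png",i)
c=np.hstack([cv2.resize(i[y:y+130,x:x+130],(400,400),interpolation=2) for i,x,y in((a,250,150),(b,250,165))]);cv2.imwrite("pics/p2.png",c)
```

```text
(no output)
```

View pics/p2.png

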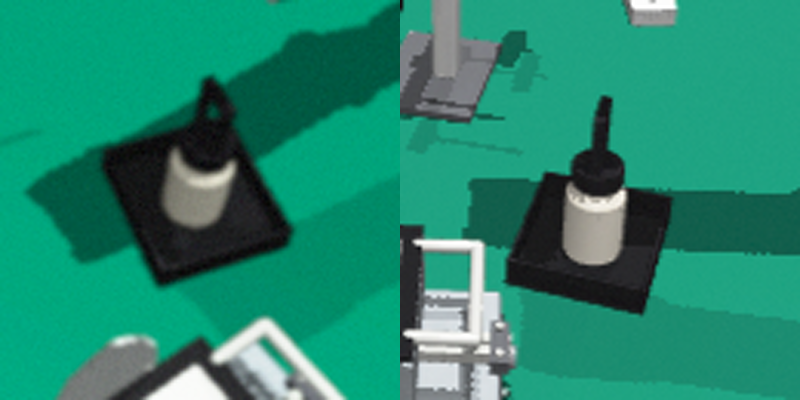

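View pics/w2.png

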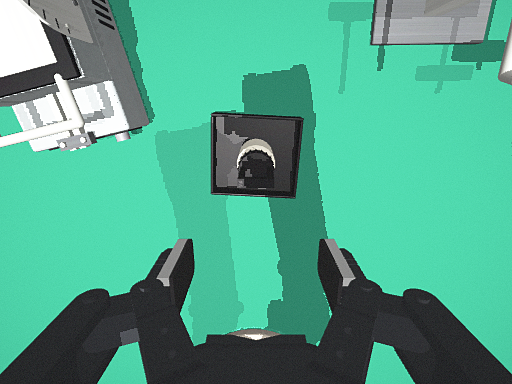

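The bottle stands upright near the tray's centre. Next I go above the handle.

Converted, -0.0223 m is -0.446, 0.0045 m is 0.09.

```bash
python3 -c "
from station import bot, cams, job;print(bot.get_obs()['q'].round(3))"
```

```text
[ 0.297  0.091 -0.448  1.951  0.044  1.111 -1.739]
```

>>> drive_effector:
  steps: [0.09, -0.446, 0, 0, 0.8, 0.09, -0.446, 0, 0, 0.8, 0.09, -0.446, 0, 0, 0.8, 0.09, -0.446, 0, 0, 0.8, 0.09, -0.446, 0, 0, 0.8, 0.09, -0.446, 0, 0, 0.8, 0.09, -0.446, 0, 0, 0.8, 0.09, -0.446, 0, 0, 0.8, 0.09, -0.446, 0, 0, 0.8, 0.09, -0.446, 0, 0, 0.8, 0, 0, 0, 0, 0.8]

```text
t: 12.45
eef_pos: [0.5043, 0.2221, 0.3062]
tool_rot: [-0.001, 1.0, 0.002, -0.001]
contact_force: [-0.8, -0.0, -0.2]
gripper_width: 0.801
grasp_force: 0.0
```

```bash
python3 -c "
from station import bot, cams, job;print(bot.get_obs()['q'].round(3))"
```

```text
[-0.041  0.278 -0.588  1.754  0.164  1.161 -2.243]
```

Converted, -0.15 rad is -0.0375.

>>> drive_effector:
  steps: [0, 0, 0, -0.0375, 0.8, 0, 0, 0, -0.0375, 0.8, 0, 0, 0, -0.0375, 0.8, 0, 0, 0, -0.0375, 0.8, 0, 0, 0, -0.0375, 0.8, 0, 0, 0, -0.0375, 0.8, 0, 0, 0, -0.0375, 0.8, 0, 0, 0, -0.0375, 0.8, 0, 0, 0, -0.0375, 0.8, 0, 0, 0, -0.0375, 0.8, 0, 0, 0, -0.0375, 0.8, 0, 0, 0, -0.0375, 0.8, 0, 0, 0, 0, 0.8, 0, 0, 0, 0, 0.8]

```text
t: 13.85
eef_pos: [0.505, 0.2181, 0.3067]
tool_rot: [-0.0, 0.623, 0.782, -0.001]
contact_force: [0.3, -0.0, 0.2]
gripper_width: 0.8
grasp_force: 0.0
```

Run:
```python
from h import *
T=pose();np.save("T3.npy",T);w=cams.read_camera("wrist");cv2.imwrite("pics/w3.png",w);print(T.round(4),bot.get_obs()['q'].round(3))
```

```text
[[-2.226e-01  9.749e-01 -1.300e-03  5.050e-01]
 [ 9.749e-01  2.226e-01 -5.000e-04  2.181e-01]
 [-2.000e-04 -1.400e-03 -1.000e+00  3.067e-01]
 [ 0.000e+00  0.000e+00  0.000e+00  1.000e+00]] [ 0.202  0.345 -0.902  1.742  0.289  1.196 -0.555]
```

View pics/w3.png

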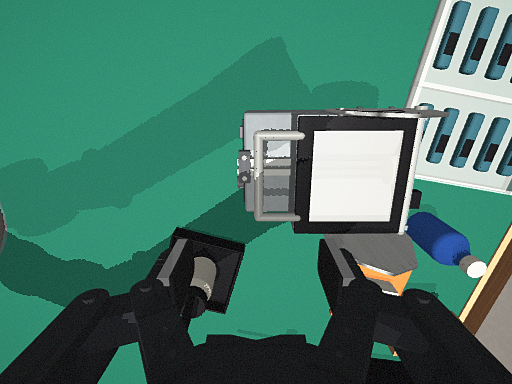

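The handle bar runs from (258,133) to (260,217) in the wrist view, so it is nearly aligned with the fingers' width.

Run:
```python
from h import *
T=np.load("T3.npy")
A=plane("wrist",(258,133),.142,T);B=plane("wrist",(260,217),.142,T);print(A,B,np.linalg.norm(A-B))
for M in((A+B)/2,np.array([.505,.219,.142])):print(M,T[:3,:3].T@(M-T[:3,3]))
d=T[:3,:3].T@(A-B);print("bar angle vs tool x",np.arctan2(d[1],d[0]))
```

```text
[0.4966444  0.26474721 0.142     ] [0.51971831 0.17504766 0.142     ] 0.09261973218738957
[0.50818136 0.21989744 0.142     ] [0.001042   0.00375688 0.16469518]
[0.505 0.219 0.142] [0.00087521 0.00045558 0.16469984]
bar angle vs tool x -0.02730914484501495
```

Converted, 0.025 m is 0.5, 0.003 m is 0.06, -0.027 rad is -0.0068.

>>> drive_effector:
  steps: [0.02, 0.06, 0, -0.0068, 0.42, 0, 0, 0.4, 0, 0.42, 0, 0, 0.5, 0, 0.42, 0, 0, 0.5, 0, 0.42, 0, 0, 0.5, 0, 0.42, 0, 0, 0.4, 0, 0.42, 0, 0, 0, 0, 0.42, 0, 0, 0, 0, 0.42, 0, 0, 0.2, 0, 0.42, 0, 0, 0.2, 0, 0.42, 0, 0, 0.2, 0, 0.42, 0, 0, 0.2, 0, 0.42, 0, 0, 0.2, 0, 0.42, 0, 0, 0, 0, 0.42]
  grip_n: 40

```text
t: 15.3
eef_pos: [0.507, 0.2199, 0.1407]
tool_rot: [-0.001, 0.611, 0.792, -0.001]
contact_force: [0.4, -0.6, -0.1]
gripper_width: 0.418
grasp_force: 0.0
```

>>> drive_effector:
  steps: [0, 0, 0, 0, 0.3, 0, 0, 0, 0, 0.2, 0, 0, 0, 0, 0.1, 0, 0, 0, 0, 0, 0, 0, 0, 0, 0, 0, 0, 0, 0, 0, 0, 0, 0, 0, 0]
  grip_n: 40

```text
t: 16.0
eef_pos: [0.5072, 0.2205, 0.1426]
tool_rot: [-0.0, 0.611, 0.792, -0.001]
contact_force: [-6.0, -1.5, 4.2]
gripper_width: 0.099
grasp_force: 39.1
```

Converted, -0.007 m is -0.14, -0.0064 m is -0.128.

>>> drive_effector:
  steps: [0, 0.002, -0.14, 0, 0, 0, 0.01, -0.138, 0, 0, 0, 0.014, -0.138, 0, 0, 0, 0.022, -0.138, 0, 0, 0, 0.028, -0.136, 0, 0, 0, 0.032, -0.136, 0, 0, 0, 0.04, -0.134, 0, 0, 0, 0.044, -0.132, 0, 0, 0, 0.05, -0.13, 0, 0, 0, 0.056, -0.128, 0, 0, 0, 0, 0, 0, 0, 0, 0, 0, 0, 0]

```text
t: 17.2
eef_pos: [0.5206, 0.2236, 0.21]
tool_rot: [-0.001, 0.611, 0.792, -0.002]
contact_force: [-8.0, -1.7, -1.0]
gripper_width: 0.098
grasp_force: 39.0
```

Converted, -0.0063 m is -0.126, 0.0031 m is 0.062.

>>> drive_effector:
  steps: [0, 0.062, -0.126, 0, 0, 0, 0.066, -0.122, 0, 0, 0, 0.072, -0.12, 0, 0, 0, 0.078, -0.116, 0, 0, 0, 0, 0, 0, 0, 0, 0, 0, 0, 0, 0, 0, 0, 0, 0]

```text
t: 17.9
eef_pos: [0.5331, 0.2265, 0.2339]
tool_rot: [-0.001, 0.611, 0.792, -0.003]
contact_force: [-11.5, -4.6, 1.4]
gripper_width: 0.099
grasp_force: 39.3
```

Run:
```python
from h import *
T=pose();np.save("T4.npy",T)
a=cams.read_camera("scene");b=cams.read_camera("side");o=bot.get_obs();print(o["eef_pos"],o["contact_force"])
c=np.hstack([cv2.resize(i[y:y+150,x:x+150],(400,400),interpolation=2) for i,x,y in((a,240,210),(b,175,185))]);cv2.imwrite("pics/f.png",c)
```

```text
[0.53308642 0.22653984 0.23391167] [-12.42809575  -3.7716034    1.16042168]
```

View pics/f.png

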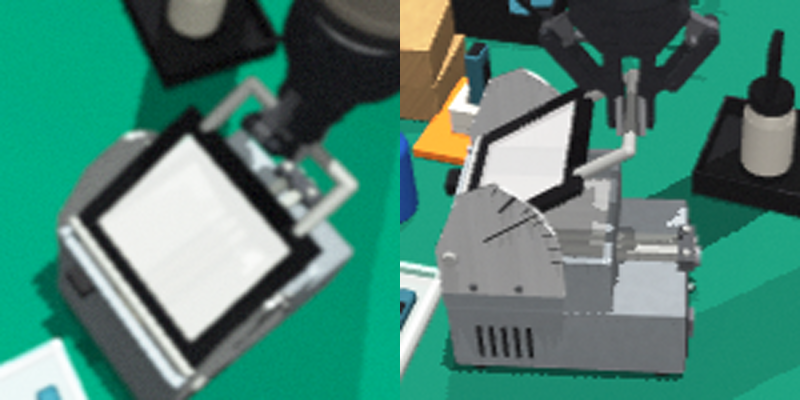

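Converted, -0.0008 m is -0.016.

>>> drive_effector:
  steps: [0, -0.016, 0, 0, 0, 0, -0.016, 0, 0, 0, 0, 0, 0, 0, 0, 0, 0, 0, 0, 0, 0, 0, 0, 0, 0]

```text
t: 18.5
eef_pos: [0.533, 0.2265, 0.234]
tool_rot: [-0.0, 0.611, 0.792, -0.002]
contact_force: [-6.1, -1.9, -2.0]
gripper_width: 0.101
grasp_force: 39.0
```

Run:
```python
from h import *
np.set_printoptions(precision=4,suppress=True)
x,e=tri(ray("scene",(372,279.4)),ray("side",(262,242)));print(x,e)
h=np.array([.505,.2193])+.16*np.array([.969,.246])
r=(h-x[:2])@np.array([.969,.246]);print(r,np.degrees(np.arctan2(x[2]-.1465,r)))
```

```text
[0.5212 0.2684 0.2316] [np.float64(0.7692695959084135), np.float64(0.7692695959082974)]
0.13218925022260955 32.77370859565768
```

Converted, -0.0005 m is -0.01, 0.0003 m is 0.006.

>>> drive_effector:
  steps: [0, 0.006, -0.01, 0, 0, 0, 0, 0, 0, 0, 0, 0, 0, 0, 0, 0, 0, 0, 0, 0, 0, 0, 0, 0, 0]

```text
t: 19.0
eef_pos: [0.5333, 0.2266, 0.2345]
tool_rot: [-0.0, 0.611, 0.792, -0.002]
contact_force: [-6.3, -0.6, -2.3]
gripper_width: 0.1
grasp_force: 39.0
```

```bash
python3 -c "
from station import bot, cams, job;print(job.hand_in())"
```

```text
the job is handed in; nothing more can be done
None
```

The bottle stands upright in the tray, and I handed in at 19 s still holding the cover by its handle at about 35° (arm position 35°, rough camera check 33°); no verdict was returned.

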